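Read the brass lock's tag with the reader wand and dock the wand

ROBOT

A 6-joint arm with a two-finger parallel gripper is mounted at the origin on the work surface. World frame = base frame: x ahead of the robot, y to its left, z up, the work surface at z = 0. Lengths are in mm, angles in rad, forces in N, time in s.
With the tool pointing down it reaches from about 350 to 975 mm from the base axis. Payload 7.1 kg.
Tool frame: the origin (TCP) lies midway between the tips of the shut fingers; the grasp point (between the pads) lies 19 mm behind it; z points along the fingers, y is the line along which they close (so a half turn about z gives the same grasp; the last joint's range is limited). The gripper opens to 88 mm and grips with 3 to 60 N. Pads are 20 mm wide; open, the fingers measure 115 mm over their backs; the gripper's body (75 mm by 178 mm) begins 61 mm behind the grasp point.
Start: joints at [1.313, 0.423, 1.63, -0, 1.089, -0.019], TCP at [147.804, 607.255, 222.675] pointing down, gripper open.
Joint ranges: [-3, 3], [-0.9, 2.11], [0.09, 2.58], [-1.31, 4.45], [0.11, 2.69], [-2.54, 2.54]. Speed limits (rad/s): [2.39, 2.39, 3.01, 3.14, 3.14, 3.14].

INTERFACE

Orientations are given as a rotation vector (axis times angle).
In Python, from workcell import get_obs, get_image, camera_params, close_job gives the robot as it stands.
- The arm moves only by the shell command python3 -m creep 'ROWS' [OPENING]. ROWS is a JSON object of lists of equal length, an entry for each row: "delta_pos": the shift along the tool's x, y, z in m, a list of three; "twist": the turn, a rotation vector about the tool's x, y, z in degrees, a list of three. A call has 1 to 20 rows; each row shifts and turns the commanded pose from where the row before left it, along the tool's axes as they then stand; what a row does not reach is not made up. A row lasts 1/12 s, in which the tool goes at most 41.7 mm and 7.16 degrees, less where a joint would pass 70% of its speed; a pose out of reach is approached as far as the arm can. A call with a gripper value outside its range is refused whole. OPENING is the opening, from 0 (shut) to 1 (fully open), set as the call begins (- or left out, the last holds). The fingers move at their own pace and stop on an object; the grip force is fixed at half the most. Time passes only in rows, so rows that do not move let the fingers close. It gives the time, the measured TCP pose, the force, the opening and the grip force at its end, in the units of the state.
- get_obs(): the state, without advancing time (a new reading comes with each control period).
- get_image(name): name is "scene" or "top" or "wrist"; returns (picture, depth): 400x640x3 uint8, red, green, blue; 400x640 float32, mm along the optical axis (not along the pixel's ray), 0 where there is no reading.
- camera_params(name): a dict with "camera_matrix" (3x3 intrinsics, pixels), "extrinsics" (4x4, takes a point from camera to world coordinates). Camera axes: x right, y down, z forward; pixel columns grow to the right and rows downward; lengths in mm; the calibration is good to about 2 mm. A picture is of the moment at which its call begins: read the wrist's pose just before it. camera_params takes no time and is no camera call; for the wrist camera it gives the pose at the moment of the call.
- close_job(): hands the job in; it is judged then, once.
The state is a dict: "t": time; "qpos": joint angles; "qvel": joint speeds; "joint_torque": joint torques, N m; "ee_pos": TCP position; "orientation": TCP orientation; "ft_force": force on the tool from outside, world axes, zero at the start; "moment": the same for the moment, N m; "width": finger opening in mm; "grasp_force": force on a finger pad.
Only numpy, scipy, OpenCV 4.12 (cv2) and the standard library are available. Lean on these libraries where they do the work, as an engineer would, in place of code of your own. Each camera call takes 0.05 s, during which the arm holds its last target. There are 200 camera calls.

TASK

The white tag-reader wand was left among the screwdrivers in the grey tool holder: pull it out, and read the blue tag of the brass padlock by holding the wand's black nose still about 3 cm above the middle of the tag, pointing straight down, for two seconds. Do not touch the lock with the wand. Then stand the wand nose-down in the green charging cup, lowering it to the bottom before letting go, and leave the screwdrivers in the holder and all three padlocks where they are.

Things in the scene. Friction and masses are not known exactly. Their poses are not given: they have to be found in the camera images.
- wand: Loose white reader wand: round rod 190 mm long, 20 mm diameter, 90 g; black nose (lowest 30 mm, tapering to a flat end 16 mm across), orange band 100-112 mm above the nose end, orange cap. Stands nose-down in one of the holder's three tubes (which one varies), about 105 mm showing above the rim. Origin at the centre of the flat nose end; z runs up the rod. Grip 150-160 mm above the nose end.
- wand_nose (a point): Centre of the flat nose end of the wand (same point as its origin).
- holder: Fixed grey tool holder: base 62 x 182 x 8 mm with three upright round tubes in a row along its y axis, at y = -65, 0 and +65 mm. Tubes: outer diameter 38, bore 30, inner floor 11 mm and rim 95 mm above the counter. Origin at the centre of its underside. Two tubes hold screwdrivers, one the wand. Stands at the left or right of the counter.
- driver_a: Loose screwdriver with amber handle standing blade-down in a tube of the holder; its 36 mm collar rests on the rim. Origin at the underside of the collar (95 mm above the counter), its handle (25 mm thick) reaches 74 mm above that. Leave it in its tube.
- driver_b: Loose screwdriver with red handle, otherwise the same as the amber one. Leave it in its tube.
- lock_brass: Loose brass-coloured padlock lying flat: body 46 x 44 x 22 mm, steel shackle out to 52 mm from the centre along its +x, 300 g, with a round BLUE tag (24 mm diameter, 2 mm thick) in the middle of its upper face. Origin at the centre of the body's underside, z up.
- lock_brass_tag (a point): Centre of the top face of the blue tag on the brass padlock, 24 mm above the counter.
- lock_steel: Loose silver-coloured padlock, same shape, with a yellow tag. Not to be disturbed.
- lock_red: Loose red padlock, same shape, with a white tag. Not to be disturbed.
- dock: Fixed charging dock: black base 100 x 80 x 14 mm carrying one upright round green cup, outer diameter 50 mm, bore 40 mm, rim 93 mm above the counter. Origin at the centre of its underside, below the cup's axis. It stands on the other side of the counter from the holder.
- dock_in (a point): Centre of the inner floor of the green cup, 17 mm above the counter, 76 mm below its rim.
Mind the look-alikes: they are no part of the job. Leave any orange look-alike of the dock alone.

How it is judged:
By the outcome, as a careful person would: the job done as asked, in the order asked, and still so for the second after the job is handed in, with the robot touching nothing.
It also fails if it takes over 61 s, if anything falls off the work surface, if the arm or the gripper's body presses on something with over 40 N, if the wrist force passes 120 N, or if a joint passes its speed limit or range.

## Working session

There is one attempt and no reset: what is moved stays moved. The work goes in short steps, Python scripts to look and compute and a shell command to move; the robot and the scene stay as the last step left them, time stands still between calls to the robot, and variables do not carry over. Pictures are saved under pics/ and viewed, at most 10 in all, crops included, and the job is handed in when it is done.

```bash
mkdir -p pics
cat > h.py <<'E'
import numpy as np,cv2
from workcell import *
def snap(n,f):
    p=camera_params(n);im,d=get_image(n);cv2.imwrite(f'pics/{f}.png',im[:,:,::-1]);np.savez(f'{f}.npz',im=im,d=d,K=p['camera_matrix'],T=p['extrinsics']);return im,d
def load(f):
    z=np.load(f'{f}.npz');return z['im'],z['d'],np.array(z['K']),np.array(z['T'])
def px(f,u,v):
    im,d,K,T=load(f);z=d[int(v),int(u)];c=np.linalg.inv(K)@[u,v,1]*z;return (T@[*c,1])[:3]
def ray(f,u,v,h):
    im,d,K,T=load(f);r=T[:3,:3]@np.linalg.inv(K)@[u,v,1];o=T[:3,3];return o+r*(h-o[2])/r[2]
E
python3 - <<'E'
from h import *
snap('top','top0');snap('scene','sc0')
for n in('top','scene'):
    p=camera_params(n);print(np.round(p['extrinsics'],2),p['camera_matrix'])
o=get_obs();print(o['ee_pos'],o['orientation'],o['width'],o['t'])
E
```

```text
[[-1.00000e-02 -9.80000e-01  1.90000e-01  2.29180e+02]
 [-1.00000e+00  0.00000e+00 -3.00000e-02  7.69000e+00]
 [ 3.00000e-02 -1.90000e-01 -9.80000e-01  1.32322e+03]
 [ 0.00000e+00  0.00000e+00  0.00000e+00  1.00000e+00]] [[491.08187923   0.         317.8718865 ]
 [  0.         491.08187923 194.4789557 ]
 [  0.           0.           1.        ]]
[[-2.3000e-01  8.4000e-01 -4.9000e-01  9.7396e+02]
 [ 9.7000e-01  2.0000e-01 -1.1000e-01  8.2920e+01]
 [ 1.0000e-02 -5.0000e-01 -8.6000e-01  9.4995e+02]
 [ 0.0000e+00  0.0000e+00  0.0000e+00  1.0000e+00]] [[390.48003064   0.         322.98652504]
 [  0.         390.48003064 199.06230372]
 [  0.           0.           1.        ]]
[147.67523055 606.79982025 222.00190701] [-3.74199692e-01 -3.11902028e+00  2.10043563e-03] 88.02212341987708 0.1
```

View pics/top0.png

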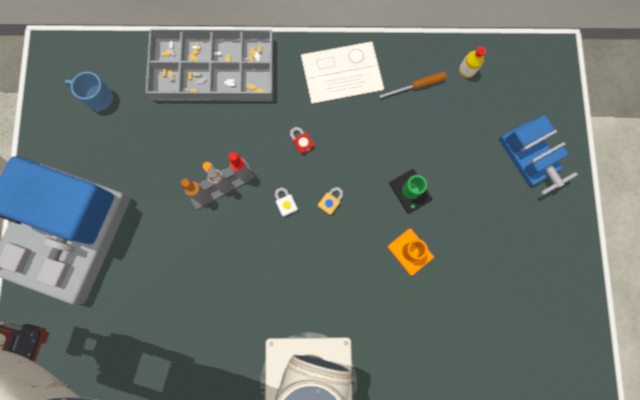

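View pics/sc0.png

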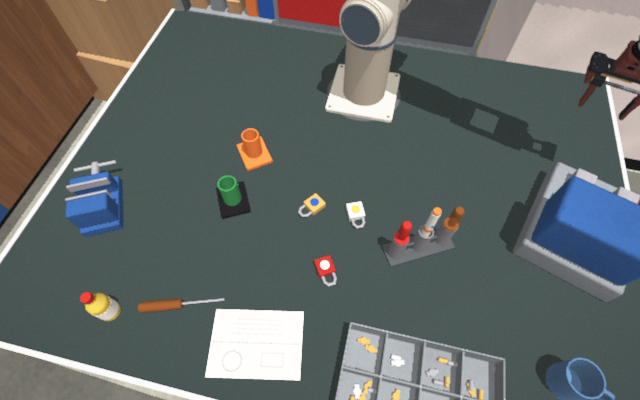

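The wand (orange cap, white rod) is in the middle tube: top (208,167), scene (436,212). The brass lock with the blue tag is at top (329,203), the green cup at top (416,184). The orange cup at top (415,249) is the look-alike. I'll confirm these in an enlarged crop.

Run:
```python
from h import *
def crop(f,u,v,w,h,s): 
    im=load(f)[0];return cv2.resize(im[v:v+h,u:u+w,::-1],None,fx=s,fy=s,interpolation=cv2.INTER_CUBIC)
a=crop('top0',175,140,100,75,4);b=crop('sc0',375,195,100,75,4)
c=crop('top0',310,165,133,100,3);d=crop('sc0',210,160,133,100,3)
c=c[:,:399];d=d[:,:399]
c=cv2.copyMakeBorder(c,0,0,0,1,0);d=cv2.copyMakeBorder(d,0,0,0,1,0)
cv2.imwrite('pics/c1.png',np.vstack([np.hstack([a,b]),np.hstack([c,d])]))
for n,f,u,v in [('cap','top0',208,166),('cap','sc0',437,211),('tag','top0',329,203),('tag','sc0',314,202)]: print(n,px(f,u,v))
```

```text
cap [516.49938357 231.34926063 203.43825106]
cap [518.24774985 237.78315734 200.77319905]
tag [459.49016766 -59.80527644  25.16627106]
tag [459.50496147 -56.14366443  23.26867546]
```

View pics/c1.png

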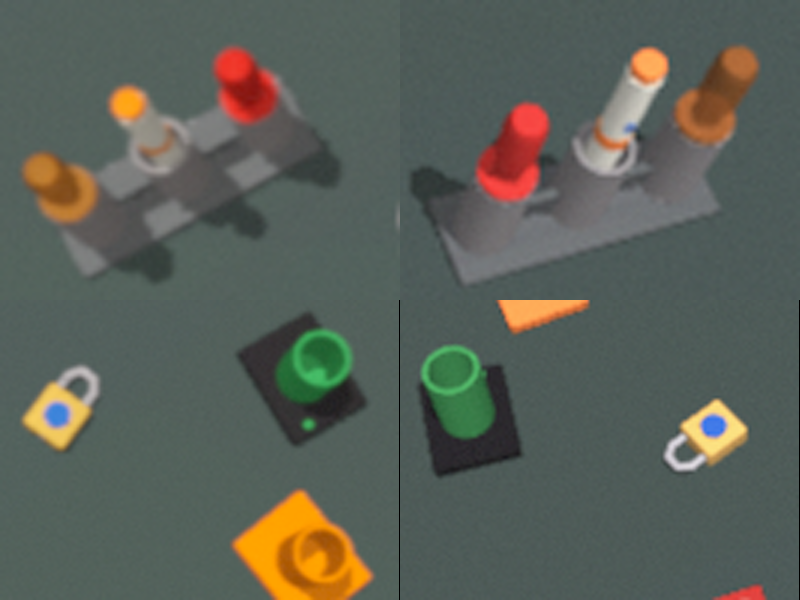

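```bash
cat > tri.py <<'E'
from h import *
def tri(*obs):
    A=[];B=[]
    for f,u,v in obs:
        _,_,K,T=load(f);r=T[:3,:3]@np.linalg.inv(K)@[u,v,1];r/=np.linalg.norm(r);P=np.eye(3)-np.outer(r,r);A.append(P);B.append(P@T[:3,3])
    x,res,_,_=np.linalg.lstsq(np.vstack(A),np.hstack(B),rcond=None);return x,np.sqrt(res)
E
python3 - <<'E'
from tri import *
def g(u0,x,s): return u0+(x+.5)/s-.5
P={'cap':(128,103,248,65),'rim':(160,147,204,148),'red':(236,66,130,121),'amber':(42,170,340,63),'redcol':(250,96,107,172),'ambcol':(68,194,305,116)}
for k,(a,b,c,d) in P.items():
    t=('top0',g(175,a,4),g(140,b,4));s=('sc0',g(375,c,4),g(195,d,4));x,r=tri(t,s);print(k,x.round(1),r.round(1))
P={'tag':(57,114,313,126),'cup':(323,58,53,70)}
for k,(a,b,c,d) in P.items():
    t=('top0',g(310,a,3),g(165,b,3));s=('sc0',g(210,c,3),g(160,d,3));x,r=tri(t,s);print(k,x.round(1),r.round(1))
E
```

```text
cap [518.6 235.9 201.4] [1.3]
rim [517.2 236.5  94.2] [1.5]
red [550.  179.8 168.9] [3.3]
amber [485.8 292.8 169.3] [2.3]
redcol [549.4 180.   99.5] [2.5]
ambcol [485.3 292.5 101.2] [2.3]
tag [460.1 -57.4  25.9] [2.]
cup [ 495.4 -281.5   93.9] [4.5]
```

Wand: about (518,236), nearly upright, top at z≈201. The fingers will close across the tube row (world direction about 29.5°). First I rise and turn, then go round the toolbox.

```bash
python3 -m creep '{"delta_pos":[[0,0,-0.015],[0,0,-0.015],[0,0,-0.015],[0,0,-0.015],[0,0,-0.015],[0,0,-0.015],[0,0,-0.01],[-0.036,-0.005,0],[-0.036,-0.005,0],[-0.036,-0.005,0],[-0.036,-0.005,0],[-0.036,-0.005,0],[-0.036,-0.005,0]],"twist":[[0,0,6.7],[0,0,6.7],[0,0,6.7],[0,0,6.7],[0,0,6.7],[0,0,6.7],[0,0,6.6],[0,0,0],[0,0,0],[0,0,0],[0,0,0],[0,0,0],[0,0,0]]}' && python3 -m creep '{"delta_pos":[[-0.0316,0.0188,0],[-0.0316,0.0188,0],[-0.0316,0.0188,0],[-0.0316,0.0188,0],[-0.0316,0.0188,0],[-0.0316,0.0188,0],[-0.0316,0.0188,0],[-0.0316,0.0188,0],[-0.025,0.015,0],[0,0,0],[0,0,0]],"twist":[[0,0,0],[0,0,0],[0,0,0],[0,0,0],[0,0,0],[0,0,0],[0,0,0],[0,0,0],[0,0,0],[0,0,0],[0,0,0]]}'
python3 - <<'E'
from h import *
from scipy.spatial.transform import Rotation as R
snap('wrist','w0');o=get_obs();print(o['ee_pos'],R.from_rotvec(o['orientation']).as_matrix().round(3),o['qpos'],o['t'])
print(load('w0')[3].round(3))
E
```

```text
t: 1.18
ee_pos: [228.2, 402.6, 322.3]
orientation: [1.581, 2.714, -0.001]
ft_force: [0.1, 0.9, 1.1]
width: 87.9
grasp_force: 0.0
t: 2.1
ee_pos: [509.4, 243.3, 321.9]
orientation: [-1.585, -2.711, 0.002]
ft_force: [0.3, -0.7, 0.1]
width: 87.8
grasp_force: 0.0
[508.4959298  243.93968392 321.99946666] [[-0.492  0.871 -0.002]
 [ 0.871  0.492 -0.   ]
 [ 0.    -0.002 -1.   ]] [ 4.26004141e-01  2.32605640e-01  1.66414864e+00  3.70969338e-04
  1.24645187e+00 -8.80884806e-02] 2.15
[[ 8.72000e-01  4.70000e-01  1.37000e-01  4.72884e+02]
 [ 4.90000e-01 -8.36000e-01 -2.48000e-01  3.10528e+02]
 [-2.00000e-03  2.83000e-01 -9.59000e-01  4.84159e+02]
 [ 0.00000e+00  0.00000e+00  0.00000e+00  1.00000e+00]]
```

View pics/w0.png

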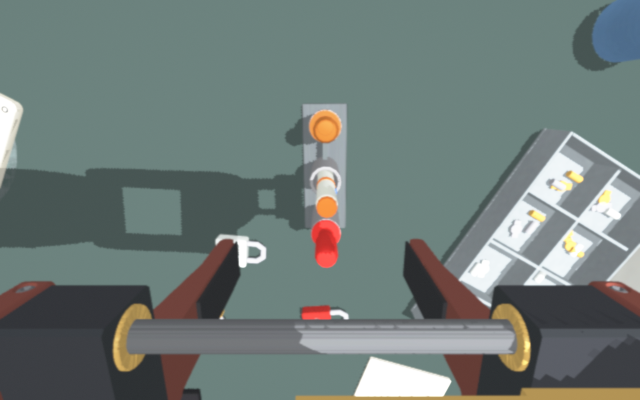

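Wrist view: the three tubes run vertically in the image at u≈325, so the orientation is right. The wand cap is at (326,206) and its rim at (325,181).

Run:
```python
from tri import *
print(tri(('w0',326.5,206.5),('top0',206.6,165.4),('sc0',436.6,210.9)),ray('w0',326.5,206.5,201),ray('w0',325,181,95))
im=load('w0')[0].astype(int)
m=(im[...,0]>200)&(im[...,1]>90)&(im[...,1]<180)&(im[...,2]<90);v,u=np.nonzero(m)
for a,b in((100,150),(170,220)):
    s=(v>a)&(v<b)&(abs(u-325)<25);print(u[s].mean(),v[s].mean(),v[s].min(),v[s].max(),u[s].min(),u[s].max())
x=get_obs()['ee_pos']
for t in ([518.5,236],ray('w0',326.5,206.5,201)[:2]):
    d=t-x[:2];print('tool d',d@[-.492,.871],d@[.871,.492])
```

```text
(array([518.39509489, 236.70881852, 199.8487645 ]), array([1.88308564])) [518.18465806 238.05990561 201.        ] [517.87196771 237.72616206  95.        ]
324.96491228070175 127.19298245614036 113 141 311 338
326.18 206.76333333333332 197 216 317 335
tool d -11.837467236630644 4.8072206532634905
tool d -9.888141212538098 5.546031381420896
```

```bash
python3 -m creep '{"delta_pos":[[-0.011,0.005,0],[0,0,0.02],[0,0,0.025],[0,0,0.025],[0,0,0.025],[0,0,0.025],[0,0,0.025],[0,0,0.02],[0,0,0.01],[0,0,0],[0,0,0]],"twist":[[0,0,0],[0,0,0],[0,0,0],[0,0,0],[0,0,0],[0,0,0],[0,0,0],[0,0,0],[0,0,0],[0,0,0],[0,0,0]]}' && python3 -m creep '{"delta_pos":[[0,0,0],[0,0,0],[0,0,0],[0,0,0],[0,0,0],[0,0,0],[0,0,0],[0,0,0],[0,0,0],[0,0,0],[0,0,0],[0,0,0]],"twist":[[0,0,0],[0,0,0],[0,0,0],[0,0,0],[0,0,0],[0,0,0],[0,0,0],[0,0,0],[0,0,0],[0,0,0],[0,0,0],[0,0,0]]}' 0
```

```text
t: 3.07
ee_pos: [518.6, 237.5, 148.0]
orientation: [-1.581, -2.715, 0.0]
ft_force: [0.5, 0.1, 0.4]
width: 88.2
grasp_force: 0.0
t: 4.07
ee_pos: [518.7, 237.1, 147.6]
orientation: [-1.582, -2.714, 0.0]
ft_force: [-0.6, -0.1, -0.5]
width: 19.4
grasp_force: 30.0
```

```bash
python3 -m creep '{"delta_pos":[[0,0,-0.01],[0,0,-0.015],[0,0,-0.015],[0,0,-0.015],[0,0,-0.015],[0,0,-0.015],[0,0,-0.015],[0,0,-0.015],[0,0,-0.015],[0,0,-0.015],[0,0,-0.015],[0,0,-0.015],[0,0,-0.015],[0,0,-0.01],[0,0,0],[0,0,0],[0,0,0]],"twist":[[0,0,0],[0,0,0],[0,0,0],[0,0,0],[0,0,0],[0,0,0],[0,0,0],[0,0,0],[0,0,0],[0,0,0],[0,0,0],[0,0,0],[0,0,0],[0,0,0],[0,0,0],[0,0,0],[0,0,0]]}'
python3 - <<'E'
from h import *
snap('wrist','w1');snap('scene','sc1');snap('top','top1')
a=load('sc1')[0][100:300,350:550,::-1];b=load('top1')[0][100:250,150:350,::-1]
cv2.imwrite('pics/c2.png',np.hstack([cv2.resize(a,(400,400)),cv2.resize(b,(400,300))[:,:] if 0 else cv2.copyMakeBorder(cv2.resize(b,(400,300)),0,100,0,0,0)]))
E
```

```text
t: 5.48
ee_pos: [518.2, 236.9, 346.9]
orientation: [-1.582, -2.713, 0.002]
ft_force: [-0.9, 0.4, -0.9]
width: 19.8
grasp_force: 30.0
```

View pics/c2.png

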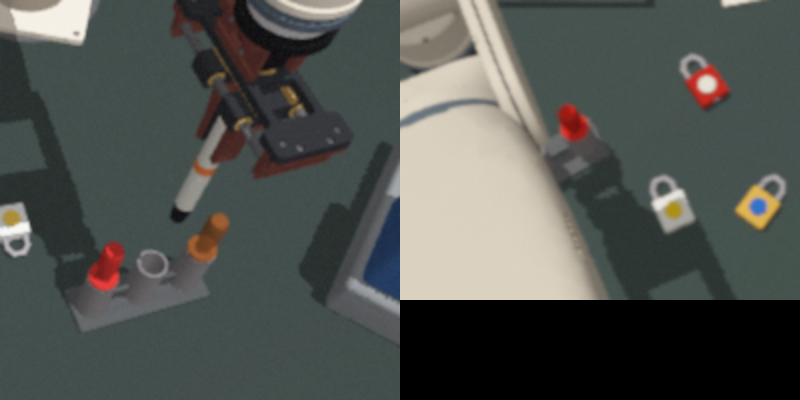

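```bash
python3 -m creep '{"delta_pos":[[-0.01,-0.0085,0],[-0.0175,-0.015,0],[-0.02,-0.0172,0],[-0.02,-0.0172,0],[-0.02,-0.0172,0],[-0.02,-0.0172,0],[-0.02,-0.0172,0],[-0.02,-0.0172,0.01],[-0.02,-0.0172,0.015],[-0.02,-0.0172,0.015],[-0.02,-0.0172,0.015],[-0.015,-0.013,0.015],[-0.005,-0.0047,0.015],[0,0,0.015],[0,0,0.01],[0,0,0],[0,0,0],[0,0,0]],"twist":[[0,0,0],[0,0,0],[0,0,0],[0,0,0],[0,0,0],[0,0,0],[0,0,0],[0,0,0],[0,0,0],[0,0,0],[0,0,0],[0,0,0],[0,0,0],[0,0,0],[0,0,0],[0,0,0],[0,0,0],[0,0,0]]}'
python3 - <<'E'
from h import *
snap('wrist','w2');snap('scene','sc2');snap('top','top2');o=get_obs();print(o['ee_pos'],o['orientation'])
T=lambda f,u,v,w,h,s:cv2.resize(load(f)[0][v:v+h,u:u+w,::-1],None,fx=s,fy=s,interpolation=cv2.INTER_CUBIC)
cv2.imwrite('pics/c3.png',np.vstack([np.hstack([T('sc2',270,140,100,75,4),T('top2',290,160,100,75,4)]),cv2.resize(load('w2')[0][150:270,220:420,::-1],(500,300),interpolation=cv2.INTER_CUBIC)[:, :].copy() if 0 else cv2.copyMakeBorder(T('w2',220,150,200,150,2),0,0,0,400,0)]))
E
```

```text
t: 7.13
ee_pos: [460.7, -57.3, 238.3]
orientation: [1.581, 2.714, 0.001]
ft_force: [-0.7, -0.2, -0.2]
width: 19.4
grasp_force: 30.0
[460.79467107 -57.20795742 238.4965905 ] [1.58058009e+00 2.71331413e+00 8.58394091e-04]
```

View pics/c3.png

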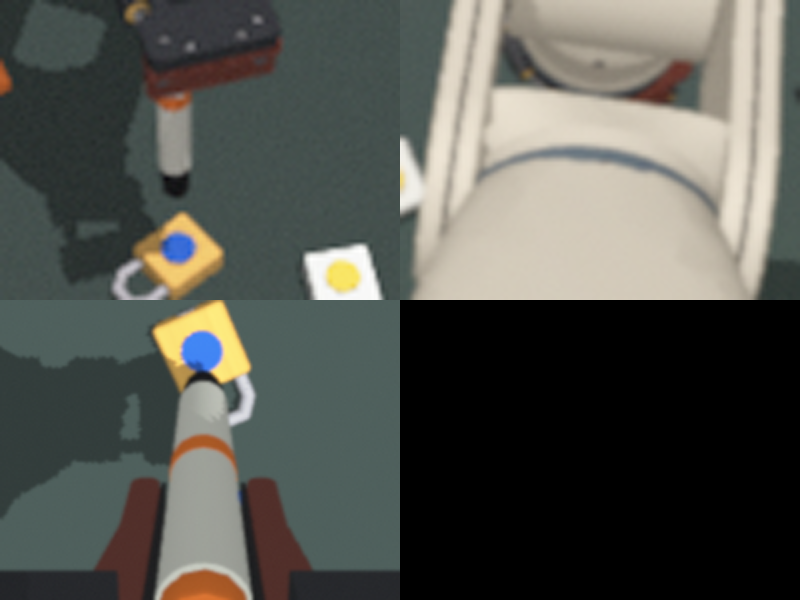

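Run:
```python
from tri import *
def g(u0,x,s): return u0+(x+.5)/s-.5
def proj(f,X):
    _,_,K,T=load(f);c=np.linalg.inv(T)@[*X,1];p=K@c[:3];return p[:2]/p[2]
s=('sc2',g(270,178,4),g(140,248,4));w=('w2',g(220,202,2),g(150,51,2))
print('tag tri',tri(s,w),tri(s,w,('top0',328.7,202.7)))
print('rays z24',ray(*s,24),ray(*w,24))
nose=np.array([460.8,-57.2,238.4-136.6]);a=np.array([-.492,.871,0])
for f,u0,v0,k in(('sc2',270,140,4),('w2',220,150,2)):
    for X in(nose,nose+8*a,nose-8*a,nose+[0,0,30],nose+[0,0,106]):
        p=proj(f,X);print(f,((p-[u0,v0]+.5)*k-.5).round(1))
sn=('sc2',g(270,176,4),g(140,187,4));print(ray(*sn,101.8))
```

```text
tag tri (array([460.22644842, -56.01481043,  26.8864786 ]), array([0.6514606])) (array([460.0760853 , -57.09620211,  26.02883856]), array([2.41265954]))
rays z24 [458.68278525 -55.98250477  24.        ] [460.498974   -56.99399655  24.        ]
sc2 [173.7 189.8]
sc2 [185.8 186.8]
sc2 [161.7 192.7]
sc2 [173.  164.2]
sc2 [170.8  93. ]
w2 [202.1  85.2]
w2 [202.1  68.3]
w2 [202.1 101.8]
w2 [201.9 103. ]
w2 [201.5 170.1]
[458.42838403 -56.28483517 101.8       ]
```

The nose lies over the tag to within 1–2 mm and the wand is vertical. Next I lower it 48 mm and hold.

```bash
python3 -m creep '{"delta_pos":[[0,0,0.008],[0,0,0.008],[0,0,0.008],[0,0,0.008],[0,0,0.008],[0,0,0.005],[0,0,0.003],[0,0,0],[0,0,0],[0,0,0],[0,0,0]],"twist":[[0,0,0],[0,0,0],[0,0,0],[0,0,0],[0,0,0],[0,0,0],[0,0,0],[0,0,0],[0,0,0],[0,0,0],[0,0,0]]}'
python3 - <<'E'
from h import *
snap('scene','sc3');snap('wrist','w3')
T=lambda f,u,v,w,h,s:cv2.resize(load(f)[0][v:v+h,u:u+w,::-1],None,fx=s,fy=s,interpolation=cv2.INTER_CUBIC)
cv2.imwrite('pics/c4.png',np.hstack([T('sc3',270,140,100,100,4),T('w3',220,150,100,100,4)]))
E
```

```text
t: 8.2
ee_pos: [460.5, -57.4, 190.0]
orientation: [1.582, 2.713, 0.0]
ft_force: [-0.2, 0.3, 0.0]
width: 19.2
grasp_force: 30.0
```

View pics/c4.png

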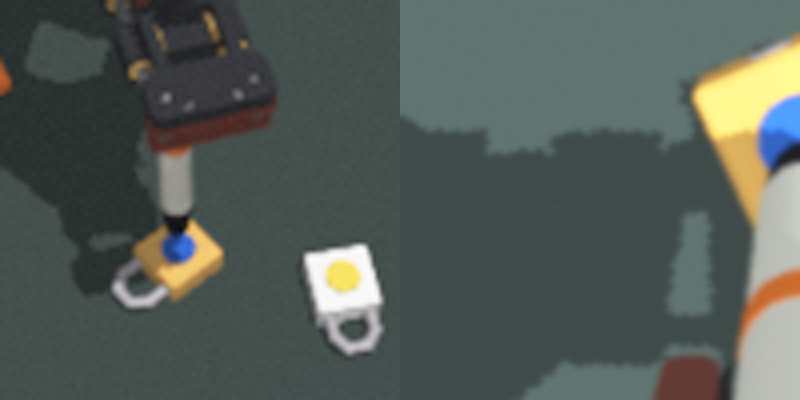

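```bash
python3 -m creep '{"delta_pos":[[0,0,0],[0,0,0],[0,0,0],[0,0,0],[0,0,0],[0,0,0],[0,0,0],[0,0,0],[0,0,0],[0,0,0],[0,0,0],[0,0,0],[0,0,0],[0,0,0],[0,0,0],[0,0,0],[0,0,0],[0,0,0]],"twist":[[0,0,0],[0,0,0],[0,0,0],[0,0,0],[0,0,0],[0,0,0],[0,0,0],[0,0,0],[0,0,0],[0,0,0],[0,0,0],[0,0,0],[0,0,0],[0,0,0],[0,0,0],[0,0,0],[0,0,0],[0,0,0]]}'; python3 -m creep '{"delta_pos":[[0,0,0],[0,0,0],[0,0,0],[0,0,0],[0,0,0],[0,0,0],[0,0,0],[0,0,0],[0,0,0],[0,0,0],[0,0,0],[0,0,0],[0,0,0],[0,0,0],[0,0,0]],"twist":[[0,0,0],[0,0,0],[0,0,0],[0,0,0],[0,0,0],[0,0,0],[0,0,0],[0,0,0],[0,0,0],[0,0,0],[0,0,0],[0,0,0],[0,0,0],[0,0,0],[0,0,0]]}'
```

```text
t: 9.8
ee_pos: [460.2, -57.4, 189.7]
orientation: [1.582, 2.714, -0.0]
ft_force: [-0.2, -0.3, -0.7]
width: 19.6
grasp_force: 30.0
t: 11.05
ee_pos: [460.2, -57.4, 189.7]
orientation: [-1.582, -2.714, 0.0]
ft_force: [0.7, -0.3, -0.4]
width: 19.7
grasp_force: 30.0
```

Scene crop: the nose end is at about (178,229), just above the tag at (178,248), with the lock not touched. I'll compare that numerically with the prediction.

Run:
```python
from tri import *
def proj(f,X):
    _,_,K,T=load(f);c=np.linalg.inv(T)@[*X,1];p=K@c[:3];return p[:2]/p[2]
a=np.array([-.492,.871,0])
for z in(44,53,62):
  nose=np.array([460.2,-57.4,z])
  for f,u0,v0 in(('sc3',270,140),('w3',220,150)): 
    print(z,f,[((proj(f,X)-[u0,v0]+.5)*4-.5).round(0).tolist() for X in(nose,nose+8*a,nose-8*a,nose+[0,0,30])])
im=load('sc3')[0].astype(int)
print(im[185:206,314].tolist())
w=load('w3')[0].astype(int);print([(v,w[v,321].tolist()) for v in range(170,200,2)])
```

```text
44 sc3 [[175.0, 235.0], [186.0, 232.0], [164.0, 237.0], [174.0, 211.0]]
44 w3 [[403.0, 160.0], [403.0, 127.0], [403.0, 193.0], [402.0, 194.0]]
53 sc3 [[175.0, 228.0], [186.0, 225.0], [163.0, 231.0], [174.0, 204.0]]
53 w3 [[403.0, 170.0], [403.0, 136.0], [403.0, 203.0], [402.0, 205.0]]
62 sc3 [[175.0, 221.0], [186.0, 218.0], [163.0, 224.0], [174.0, 197.0]]
62 w3 [[403.0, 180.0], [403.0, 145.0], [403.0, 214.0], [402.0, 217.0]]
[[151, 149, 142], [150, 148, 141], [151, 149, 143], [152, 150, 144], [150, 148, 141], [150, 149, 142], [153, 150, 144], [154, 151, 144], [118, 117, 111], [44, 42, 43], [22, 21, 23], [18, 16, 22], [20, 15, 19], [27, 40, 71], [34, 61, 117], [41, 80, 156], [49, 98, 196], [53, 102, 201], [44, 82, 162], [37, 69, 133], [95, 94, 118]]
[(170, [255, 250, 147]), (172, [254, 245, 159]), (174, [126, 172, 252]), (176, [80, 161, 254]), (178, [81, 161, 254]), (180, [80, 161, 254]), (182, [80, 161, 254]), (184, [73, 144, 250]), (186, [35, 41, 61]), (188, [35, 34, 38]), (190, [119, 121, 116]), (192, [208, 212, 201]), (194, [208, 213, 202]), (196, [208, 213, 202]), (198, [208, 212, 201])]
```

Run:
```python
from h import *
im,d,K,T=load('w3')
for v in (176,180,187,188,189,192,200,220,225,230,240,300): print('w',v,im[v,321],px('w3',321,v).round(1))
for v in range(190,203): print('s',v,px('sc3',314,v).round(1))
# cap
hs=[(v,im[v,321].tolist(),px('w3',321,v)[2].round(1)) for v in range(270,330,5)];print(hs)
```

```text
w 176 [ 80 161 254] [456.3 -49.2  23.4]
w 180 [ 80 161 254] [458.2 -52.7  23.8]
w 187 [33 32 37] [456.8 -50.   66.8]
w 188 [35 34 38] [456.3 -49.2  74.3]
w 189 [53 53 54] [456.5 -49.6  76.3]
w 192 [208 212 201] [456.  -48.7  90.7]
w 200 [208 213 202] [456.2 -48.9 113.6]
w 220 [203 108  48] [456.  -48.4 160.6]
w 225 [191 193 182] [456.3 -49.  167.5]
w 230 [190 194 184] [456.3 -48.9 176. ]
w 240 [190 194 184] [456.3 -48.9 190.8]
w 300 [241 137  59] [457.2 -50.4 244.1]
s 190 [468.9 -52.7 102. ]
s 191 [469.5 -52.6  98. ]
s 192 [469.1 -52.8  92.4]
s 193 [470.4 -52.5  89.6]
s 194 [469.8 -52.8  83.6]
s 195 [468.9 -53.1  77. ]
s 196 [467.8 -53.4  70. ]
s 197 [466.1 -54.   61.7]
s 198 [466.3 -54.   57. ]
s 199 [451.4 -58.1  25.4]
s 200 [454.6 -57.3  25.4]
s 201 [456.7 -56.8  23.8]
s 202 [459.4 -56.2  23. ]
[(270, [189, 194, 184], np.float64(224.2)), (275, [190, 194, 184], np.float64(228.6)), (280, [194, 199, 188], np.float64(233.1)), (285, [203, 135, 98], np.float64(236.3)), (290, [204, 108, 47], np.float64(239.1)), (295, [218, 115, 51], np.float64(241.5)), (300, [241, 137, 59], np.float64(244.1)), (305, [240, 135, 58], np.float64(243.6)), (310, [240, 136, 59], np.float64(243.2)), (315, [240, 134, 58], np.float64(244.5)), (320, [84, 83, 85], np.float64(283.1)), (325, [121, 124, 127], np.float64(285.4))]
```

The cap's top reads z≈244, so the nose is at z≈54, 30 mm above the tag and vertical: the read is good. Next I refine the cup position by code.

Run:
```python
from tri import *
from scipy.optimize import least_squares
for f in('top0','sc0'):
    im,d,K,T=load(f);i=im.astype(int);m=(i[...,1]>i[...,0]+30)&(i[...,1]>i[...,2]+20)
    n,l,st,c=cv2.connectedComponentsWithStats(m.astype(np.uint8));k=1+np.argmax(st[1:,4]);v,u=np.nonzero(l==k)
    P=np.array([px(f,a,b) for a,b in zip(u,v)]);s=(P[:,2]>86)&(P[:,2]<100);Q=P[s]
    h=cv2.convexHull(Q[:,:2].astype(np.float32))[:,0]
    r=least_squares(lambda x:np.maximum(-40,np.hypot(*(h-x[:2]).T)-25),[495,-281],loss='soft_l1')
    print(f,st[k],s.sum(),np.median(Q[:,2]),r.x,(Q.min(0)+Q.max(0))/2,Q.max(0)-Q.min(0))
g=lambda u0,x,s:u0+(x+.5)/s-.5
print(ray('top0',g(310,321.5,3),g(165,58,3),93),ray('sc0',g(210,53,3),g(160,70,3),93))
```

```text
top0 [402 174  26  25 471] 131 93.77921594530449 [ 495.90782439 -282.10663341] [ 496.11118847 -282.30284878   92.75480621] [49.74547718 49.95093999 13.05672664]
sc0 [217 175  25  31 557] 127 91.86984101227483 [ 496.24534259 -281.63754583] [ 496.62987709 -281.74617352   91.43443371] [48.88164864 49.87187273 10.82419245]
[ 496.51873919 -283.6365404    93.        ] [ 494.66544684 -278.53911917   93.        ]
```

```bash
python3 -m creep '{"delta_pos":[[0,0,-0.01],[0,0,-0.015],[0,0,-0.02],[0,0,-0.02],[0,0,-0.015],[-0.01,-0.004,0],[-0.018,-0.0065,0],[-0.022,-0.008,0],[-0.022,-0.008,0],[-0.022,-0.008,0],[-0.022,-0.008,0],[-0.022,-0.008,0],[-0.022,-0.008,0],[-0.022,-0.008,0],[-0.0172,-0.0073,0],[-0.01,-0.004,0],[-0.004,-0.0013,0],[0,0,0],[0,0,0],[0,0,0]],"twist":[[0,0,0],[0,0,0],[0,0,0],[0,0,0],[0,0,0],[0,0,0],[0,0,0],[0,0,0],[0,0,0],[0,0,0],[0,0,0],[0,0,0],[0,0,0],[0,0,0],[0,0,0],[0,0,0],[0,0,0],[0,0,0],[0,0,0],[0,0,0]]}'
python3 - <<'E'
from h import *
snap('wrist','w4');snap('scene','sc4')
T=lambda f,u,v,w,h,s:cv2.resize(load(f)[0][v:v+h,u:u+w,::-1],None,fx=s,fy=s,interpolation=cv2.INTER_CUBIC)
cv2.imwrite('pics/c5.png',np.hstack([T('sc4',180,120,100,100,4),T('w4',260,120,130,130,3)[:390,:390].copy() if 0 else T('w4',270,130,100,100,4)]))
E
```

```text
t: 12.72
ee_pos: [496.2, -281.0, 269.5]
orientation: [-1.581, -2.714, -0.0]
ft_force: [-0.4, 0.6, -0.9]
width: 19.8
grasp_force: 30.0
```

View pics/c5.png

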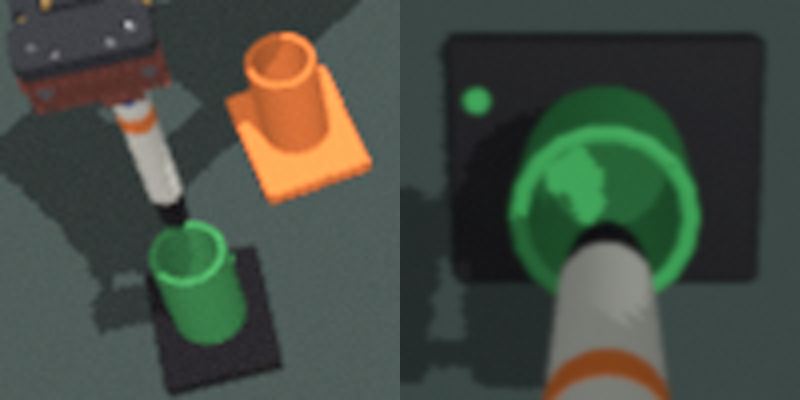

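Wrist crop: the nose is centred laterally over the green cup (606 against 604), and in the scene crop it is above the opening. I'll lower it.

```bash
python3 -m creep '{"delta_pos":[[0,0,0.01],[0,0,0.012],[0,0,0.012],[0,0,0.012],[0,0,0.012],[0,0,0.012],[0,0,0.012],[0,0,0.012],[0,0,0.01],[0,0,0.004],[0,0,0],[0,0,0]],"twist":[[0,0,0],[0,0,0],[0,0,0],[0,0,0],[0,0,0],[0,0,0],[0,0,0],[0,0,0],[0,0,0],[0,0,0],[0,0,0],[0,0,0]]}' && python3 -m creep '{"delta_pos":[[0,0,0.002],[0,0,0.002],[0,0,0.002],[0,0,0],[0,0,0],[0,0,0]],"twist":[[0,0,0],[0,0,0],[0,0,0],[0,0,0],[0,0,0],[0,0,0]]}'
```

```text
t: 13.82
ee_pos: [496.6, -282.0, 161.6]
orientation: [-1.582, -2.714, -0.0]
ft_force: [0.2, 0.2, -1.1]
width: 19.8
grasp_force: 30.0
t: 14.32
ee_pos: [496.5, -281.9, 155.8]
orientation: [1.582, 2.714, -0.0]
ft_force: [-1.1, 0.2, -0.9]
width: 19.6
grasp_force: 30.0
```

No contact yet; the floor should be at TCP≈153.5. I'll use 1 mm steps.

```bash
for i in 1 ; do python3 -m creep '{"delta_pos":[[0,0,0.001],[0,0,0],[0,0,0.001],[0,0,0],[0,0,0],[0,0,0]],"twist":[[0,0,0],[0,0,0],[0,0,0],[0,0,0],[0,0,0],[0,0,0]]}'; done; python3 -m creep '{"delta_pos":[[0,0,0.001],[0,0,0],[0,0,0],[0,0,0]],"twist":[[0,0,0],[0,0,0],[0,0,0],[0,0,0]]}'
```

```text
t: 14.82
ee_pos: [496.4, -281.9, 153.6]
orientation: [-1.582, -2.714, 0.0]
ft_force: [-0.9, -0.8, -1.5]
width: 19.8
grasp_force: 30.0
t: 15.15
ee_pos: [496.8, -282.1, 153.6]
orientation: [1.582, 2.713, -0.0]
ft_force: [-1.1, -0.5, 6.9]
width: 19.5
grasp_force: 30.0
```

Contact with the floor (6.9 N). Release and withdraw.

```bash
python3 -m creep '{"delta_pos":[[0,0,0],[0,0,0],[0,0,0],[0,0,0],[0,0,0],[0,0,0],[0,0,0],[0,0,0],[0,0,0],[0,0,0]],"twist":[[0,0,0],[0,0,0],[0,0,0],[0,0,0],[0,0,0],[0,0,0],[0,0,0],[0,0,0],[0,0,0],[0,0,0]]}' 1 && python3 -m creep '{"delta_pos":[[0,0,-0.01],[0,0,-0.02],[0,0,-0.02],[0,0,-0.02],[0,0,-0.02],[0,0,-0.02],[0,0,-0.02],[0,0,-0.02],[0,0,-0.01],[0,0,0],[0,0,0],[0,0,0],[0,0,0]],"twist":[[0,0,0],[0,0,0],[0,0,0],[0,0,0],[0,0,0],[0,0,0],[0,0,0],[0,0,0],[0,0,0],[0,0,0],[0,0,0],[0,0,0],[0,0,0]]}'
python3 - <<'E'
from h import *
snap('scene','sc5')
E
```

```text
t: 15.98
ee_pos: [496.4, -281.9, 152.7]
orientation: [-1.582, -2.714, -0.0]
ft_force: [0.4, -0.2, -0.0]
width: 82.9
grasp_force: 0.0
t: 17.07
ee_pos: [495.8, -281.5, 311.2]
orientation: [-1.581, -2.712, -0.0]
ft_force: [0.2, 0.6, 0.1]
width: 87.8
grasp_force: 0.0
```

View pics/sc5.png

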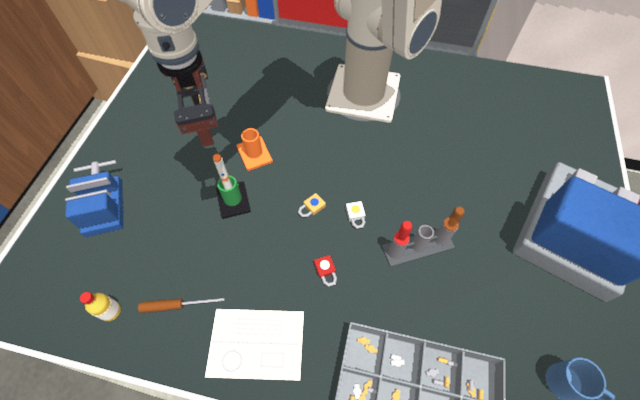

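The wand stands in the green cup (222,170). The screwdrivers and the three padlocks are where they were, and the gripper is clear.

```bash
python3 -c "
from workcell import close_job
print(close_job())"
```

```text
the job is handed in; nothing more can be done
None
```

The job is handed in at about 17 s of 61 s: I held the wand's nose about 30 mm above the blue tag for over two seconds, then stood it nose-down at the bottom of the green cup, and the last picture shows the screwdrivers and all three padlocks in place.

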